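# Run a batch of relay modules through the test fixture

## Task

Run the relay modules waiting on the red mat through the test fixture: pull the contact slide out by its black knob until it clicks, lay every module flat in a fixture lane of its own with its gold pads towards the contact bar, and push the knob fully home until it clicks, so that the bar closes over all the pads. Leave it closed for three seconds while they are tested, then pull the slide fully out again, set every module upright and square in a neat row on the plywood shelf, one to a bay, and push the empty slide fully home. Leave the solder reel, the flux jar and the screwdriver where they are.

Things in the scene. Friction and masses are not known exactly. Their poses are not given: they have to be found in the camera images.
- fixture: fixed test fixture, aluminium base 20 mm high, x -116 to +46 mm, y +-108 mm; origin on the bench below the middle lane's centre, x from the knob to the back fence. Blue guide block at x -116 to -102 mm, y +-80 mm, top 50 mm (thin plunger in its middle to 71 mm). Back fence: face x = +38 mm, top 28 mm. Side cheeks: y = +-97 mm, top 26 mm. White ribs between lanes: top 25 mm
- contact_slide (a joint): travel of white contact bar, rods and knob along the fixture's -x, to the robot: 0 = home, 0.045 m = out, at its stop. Ball detents at both ends: about 6 N to leave or enter, 1 to 2 N between; the last 3 mm is drawn in. At home the bar's lip (34 to 41 mm above the bench) covers the modules' pads: none can be put in or out. Going home the bar pushes modules lying too far forward back to the fence
- knob_grip (a point): centre of the black round push-pull knob of the contact slide: diameter 30 mm, 26 mm long along the fixture's x, its centre 36 mm above the bench, nothing below it. Moves with the slide: 135 mm in front (-x) of the fixture's origin when home, 180 mm when out. Axes as the fixture's
- mat: fixed red bench mat, 240 x 240 x 2 mm, where the modules wait, to the left or to the right of the fixture. Origin: centre of the underside
- rack: fixed plywood shelf for the tested modules, on the fixture's other side: board 216 mm wide (y), top 60 mm above the bench, from its open front at x = -52 mm to a 12 mm high back rail with its face at x = +42 mm; origin on the bench below the middle bay's centre. 5 mm high strips at y = +-33 mm (4 mm wide) and y = +-101 mm (8 mm wide) part it into three bays
- lane_0 (a point): centre of the left lane of the fixture (seen from the robot), on its black floor 20 mm above the bench; axes as the fixture's, x to the fence. Lanes are 62 mm wide between the ribs (4 mm wide, 5 mm high) and 66 mm apart. Relays upright, module x along the lane's x
- lane_1 (a point): centre of the middle lane of the fixture (seen from the robot), on its black floor 20 mm above the bench; axes as the fixture's, x to the fence. Lanes are 62 mm wide between the ribs (4 mm wide, 5 mm high) and 66 mm apart. Relays upright, module x along the lane's x
- lane_2 (a point): centre of the right lane of the fixture (seen from the robot), on its black floor 20 mm above the bench; axes as the fixture's, x to the fence. Lanes are 62 mm wide between the ribs (4 mm wide, 5 mm high) and 66 mm apart. Relays upright, module x along the lane's x
- bay_0 (a point): centre of the left bay of the shelf (seen from the robot), on the board, 60 mm above the bench; x to the back rail. Bays are 62 mm wide, 66 mm apart; modules stand lengthwise along x
- bay_1 (a point): centre of the middle bay of the shelf (seen from the robot), on the board, 60 mm above the bench; x to the back rail. Bays are 62 mm wide, 66 mm apart; modules stand lengthwise along x
- bay_2 (a point): centre of the right bay of the shelf (seen from the robot), on the board, 60 mm above the bench; x to the back rail. Bays are 62 mm wide, 66 mm apart; modules stand lengthwise along x
- module_0: relay module, on the red mat at the start, or absent: grey carrier with green board 68 x 46 x 8 mm (x, y, z); on it a blue relay block 34 (x) x 26 (y) mm, 8 to 32 mm above the underside, centre at x = +3 mm: grip its 26 mm width from above. Green terminal block (top 17 mm) at the +x end, gold pads at the -x end. Origin: centre of underside. About 120 g
- module_1: relay module, on the red mat at the start, or absent: grey carrier with green board 68 x 46 x 8 mm (x, y, z); on it a blue relay block 34 (x) x 26 (y) mm, 8 to 32 mm above the underside, centre at x = +3 mm: grip its 26 mm width from above. Green terminal block (top 17 mm) at the +x end, gold pads at the -x end. Origin: centre of underside. About 120 g
- module_2: relay module, on the red mat at the start, or absent: grey carrier with green board 68 x 46 x 8 mm (x, y, z); on it a blue relay block 34 (x) x 26 (y) mm, 8 to 32 mm above the underside, centre at x = +3 mm: grip its 26 mm width from above. Green terminal block (top 17 mm) at the +x end, gold pads at the -x end. Origin: centre of underside. About 120 g
- module_0_pads (a point): middle of the gold contact pads of module_0, 28 mm from its centre towards its -x end, 8 mm above its underside
- module_1_pads (a point): middle of the gold contact pads of module_1, 28 mm from its centre towards its -x end, 8 mm above its underside
- module_2_pads (a point): middle of the gold contact pads of module_2, 28 mm from its centre towards its -x end, 8 mm above its underside
- solder_reel: blue reel of solder lying flat, diameter 52 mm, 32 mm high; not part of the job. Origin: centre of the underside
- flux_jar: small jar with yellow lid, diameter 48 mm, 50 mm high; not part of the job. Origin: centre of the underside
- screwdriver: orange screwdriver, 160 mm long, lying beyond the fixture; not part of the job
Mind the look-alikes: they are no part of the job. What is shaped like the module_0 but orange or pink is not meant. Leave any orange or pink look-alike of the module_1 alone.

How it is judged:
On the way, in this order (a step that is already met when the one before it is completed fails the run):
1. the contact slide is fully out, clicked into its outer detent (value of joint contact_slide above 0.042 m), for 0.2 s.
2. with the slide out, every module lies in a lane of the fixture, pads towards the bar (value of joint contact_slide above 0.036 m and x of module_0 in the frame of fixture between -0.032 and 0.008 m and z of module_0 in the frame of fixture between 0.017 and 0.023 m and (y of module_0 in the frame of fixture between 0.055 and 0.077 m or y of module_0 in the frame of fixture between -0.011 and 0.011 m or y of module_0 in the frame of fixture between -0.077 and -0.055 m) and angle between the x axis of each of module_0, module_1, module_2 and the x axis of fixture, either way round below 0.2 rad and angle between each of module_0, module_1, module_2's own z axis and vertical below 0.06 rad and x of each of module_0_pads, module_1_pads, module_2_pads in the frame of fixture below -0.01 m and x of module_1 in the frame of fixture between -0.032 and 0.008 m and z of module_1 in the frame of fixture between 0.017 and 0.023 m and (y of module_1 in the frame of fixture between 0.055 and 0.077 m or y of module_1 in the frame of fixture between -0.011 and 0.011 m or y of module_1 in the frame of fixture between -0.077 and -0.055 m) and x of module_2 in the frame of fixture between -0.032 and 0.008 m and z of module_2 in the frame of fixture between 0.017 and 0.023 m and (y of module_2 in the frame of fixture between 0.055 and 0.077 m or y of module_2 in the frame of fixture between -0.011 and 0.011 m or y of module_2 in the frame of fixture between -0.077 and -0.055 m)), for 0.2 s.
3. the contact slide is fully home over all the modules for 2.5 s (value of joint contact_slide below 0.003 m and x of module_0 in the frame of fixture between -0.01 and 0.008 m and z of module_0 in the frame of fixture between 0.017 and 0.023 m and (y of module_0 in the frame of fixture between 0.055 and 0.077 m or y of module_0 in the frame of fixture between -0.011 and 0.011 m or y of module_0 in the frame of fixture between -0.077 and -0.055 m) and angle between the x axis of each of module_0, module_1, module_2 and the x axis of fixture, either way round below 0.2 rad and angle between each of module_0, module_1, module_2's own z axis and vertical below 0.06 rad and x of each of module_0_pads, module_1_pads, module_2_pads in the frame of fixture below -0.01 m and x of module_1 in the frame of fixture between -0.01 and 0.008 m and z of module_1 in the frame of fixture between 0.017 and 0.023 m and (y of module_1 in the frame of fixture between 0.055 and 0.077 m or y of module_1 in the frame of fixture between -0.011 and 0.011 m or y of module_1 in the frame of fixture between -0.077 and -0.055 m) and x of module_2 in the frame of fixture between -0.01 and 0.008 m and z of module_2 in the frame of fixture between 0.017 and 0.023 m and (y of module_2 in the frame of fixture between 0.055 and 0.077 m or y of module_2 in the frame of fixture between -0.011 and 0.011 m or y of module_2 in the frame of fixture between -0.077 and -0.055 m)), for 2.5 s.
4. the contact slide is fully out again (value of joint contact_slide above 0.042 m), for 0.2 s.
5. every module stands in a bay of the shelf (x of module_0 in the frame of rack between -0.015 and 0.012 m and z of module_0 in the frame of rack between 0.057 and 0.063 m and (y of module_0 in the frame of rack between 0.055 and 0.077 m or y of module_0 in the frame of rack between -0.011 and 0.011 m or y of module_0 in the frame of rack between -0.077 and -0.055 m) and angle between the x axis of each of module_0, module_1, module_2 and the x axis of rack, either way round below 0.2 rad and angle between each of module_0, module_1, module_2's own z axis and vertical below 0.06 rad and x of module_1 in the frame of rack between -0.015 and 0.012 m and z of module_1 in the frame of rack between 0.057 and 0.063 m and (y of module_1 in the frame of rack between 0.055 and 0.077 m or y of module_1 in the frame of rack between -0.011 and 0.011 m or y of module_1 in the frame of rack between -0.077 and -0.055 m) and x of module_2 in the frame of rack between -0.015 and 0.012 m and z of module_2 in the frame of rack between 0.057 and 0.063 m and (y of module_2 in the frame of rack between 0.055 and 0.077 m or y of module_2 in the frame of rack between -0.011 and 0.011 m or y of module_2 in the frame of rack between -0.077 and -0.055 m)), for 0.2 s.
At the end, for the whole second after the job is handed in: The contact slide is home again (under 3 mm) and every module stands flat in a bay of the shelf, one to a bay: within 11 mm of the bay's centre sideways, 15 mm to the front, 12 mm to the back and 0.2 rad of square (either way round); all at rest (all of step 5 and value of joint contact_slide below 0.003 m and linear speed of each of module_0, module_1, module_2 below 0.02 m/s); the robot touches nothing.
It fails at once if the solder reel is pushed more than 3 cm from its place (distance of solder_reel from where it was at the start of the episode above 0.03 m).
It fails at once if the flux jar is pushed more than 3 cm from its place (distance of flux_jar from where it was at the start of the episode above 0.03 m).
It fails at once if the screwdriver is pushed more than 3 cm from its place (distance of screwdriver from where it was at the start of the episode above 0.03 m).
Of module_0, module_1, module_2 only 2 to 3 are there at a start; the rules pass over those that are not, and their reading is None.
At some moment in a run one of module_0, module_1, module_2 may be knocked a few centimetres aside while the robot is not near it.
It also fails if it takes over 210 s, if anything falls off the work surface, if the arm or the gripper's body presses on something with over 40 N, if the wrist force passes 120 N, or if a joint passes its speed limit or range.

## Robot

A 6-joint arm with a two-finger parallel gripper is mounted at the origin on the work surface. World frame = base frame: x ahead of the robot, y to its left, z up, the work surface at z = 0. Lengths are in m, angles in rad, forces in N, time in s.
With the tool pointing down it reaches from about 0.25 to 0.8 m from the base axis. Payload 8.5 kg.
Tool frame: the origin (TCP) lies at the very end of the fingers, on their centre line; the grasp point (between the pads) lies 19 mm behind it (ctrl.grip_depth is the distance from the TCP to the grasp point, in m); z points along the fingers, x is the direction in which the jaws open and shut, and the axes are right-handed (so a half turn about z gives the same grasp; the last joint's range is limited). The gripper opens to 85 mm and grips with 20 to 120 N. Pads are 22 mm wide; open, the fingers measure 114 mm over their backs; the gripper's body (76 mm by 85 mm) begins 54 mm behind the grasp point. The pads swing forward as they close: fully open they stand 13 mm farther back than shut.
Start: joints at [-1.221, 0.238, -0.013, 1.319, 0, 1.571], TCP at [0.18, -0.493, 0.231] pointing down, gripper open.
Joint ranges: [-2.66, 2.66], [-1.03, 1.9], [-1.14, 1.46], [-1.82, 2.27], [-1.45, 1.34], [-3.14, 3.14]. Speed limits (rad/s): [2.22, 2.22, 2.79, 3.14, 3.14, 3.14].

## Interface

Orientations are given as a unit quaternion [x, y, z, w].
In Python, from workcell import ctrl gives the robot as it stands. Calls block until the motion is done:
- ctrl.goto(position, orientation): joint-space move of the TCP to a pose.
- ctrl.servo_line(position, max_speed=0.15, rotation=None): straight line of the TCP; rotation=None keeps the orientation; max_speed is the mean speed in m/s.
- ctrl.goto_joints(angles): joint-space move.
- ctrl.gripper_to(opening): finger opening in m; the grip force is fixed at half the most; returns when the fingers have stopped.
- ctrl.pause(seconds).
- ctrl.solve_ik(position, orientation): joint angles nearest the present ones, or None.
- ctrl.grab_frame(name): name is "scene" or "top" or "wrist"; returns a dict with "pixels" (420x560x3 uint8, red, green, blue), "intrinsics" (3x3 intrinsics, pixels), "distortion" ([k1, k2, p1, p2, k3] as OpenCV has them; the pictures are not rectified), "rvec" (rotation vector, rad) and "tvec" (3), from world to camera coordinates, as OpenCV has them. Camera axes: x right, y down, z forward; pixel columns grow to the right and rows downward; lengths in m; the calibration is good to about 2 mm. A picture is of the moment at which its call begins. There is no depth.
A pose or a line that the arm cannot do raises ctrl.Unreachable and nothing moves.
- ctrl.finish_job(): hands the job in, once; it reports no verdict.
Readings, each from a call of its own:
- ctrl.read_clock(): time.
- ctrl.read_joint_pos(): joint angles.
- ctrl.read_dq(): joint speeds.
- ctrl.read_tau(): joint torques, N m.
- ctrl.read_tool_pos(): TCP position.
- ctrl.read_ee_rot(): TCP orientation.
- ctrl.read_force(): force on the tool from outside, world axes, zero at the start.
- ctrl.read_moment(): the same for the moment, N m.
- ctrl.read_grip_width(): finger opening in m.
Only numpy, scipy, OpenCV 4.12 (cv2) and the standard library are available. Lean on these libraries where they do the work, as an engineer would, in place of code of your own. Each camera call takes 0.05 s, during which the arm holds its last target.

## Working session

There is one attempt and no reset: what is moved stays moved. The work goes in short steps, each a Python script; the robot and the scene stay as the last script left them, time stands still between calls to the robot, and variables do not carry over. Pictures are saved under pics/ and viewed, and the job is handed in when it is done.

```bash
ls; mkdir -p pics; python3 - <<'E'
from workcell import ctrl
import cv2
print(ctrl.read_clock(), ctrl.grip_depth)
for n in ["scene","top","wrist"]:
    f=ctrl.grab_frame(n)
    cv2.imwrite(f"pics/a_{n}.png",cv2.cvtColor(f["pixels"],cv2.COLOR_RGB2BGR))
    print(n,f["intrinsics"],f["distortion"],f["rvec"],f["tvec"])
E
```

```text
pics
0.0 0.0187
scene [[408.00671665   0.         282.84460426]
 [  0.         408.00671665 209.1412027 ]
 [  0.           0.           1.        ]] [-0.0268015  0.         0.         0.         0.       ] [ 1.28876553  2.40542864 -0.81691043] [ 0.25909377 -0.34079133  1.44667764]
top [[490.02600579   0.         277.84750688]
 [  0.         490.02600579 210.41886719]
 [  0.           0.           1.        ]] [-0.10607176  0.          0.          0.          0.        ] [ 2.18641059 -2.20050664  0.08196678] [0.05686547 0.52628332 1.39138673]
wrist [[361.7617946    0.         280.19621245]
 [  0.         361.7617946  212.19622094]
 [  0.           0.           1.        ]] [0.03109572 0.         0.         0.         0.        ] [-2.38585518  1.66915652  0.22993216] [-0.52358874 -0.0343526   0.37810492]
```

View pics/a_scene.png

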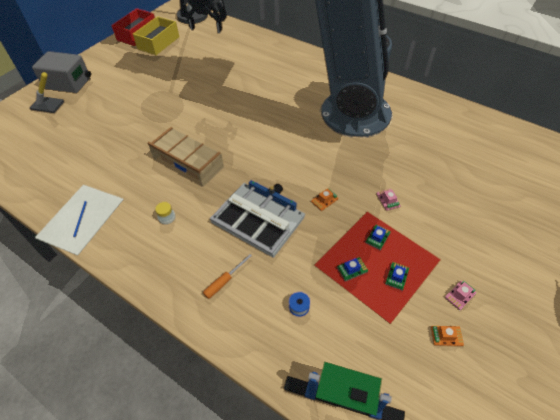

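View pics/a_top.png

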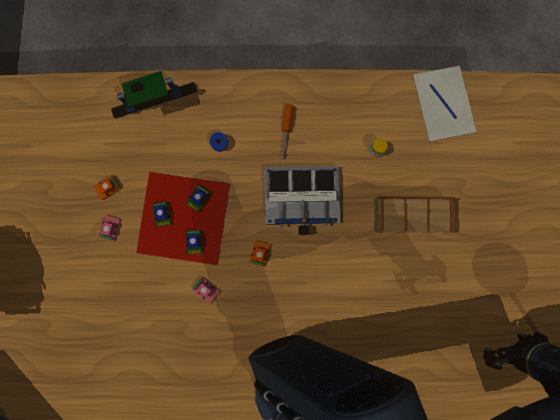

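View pics/a_wrist.png

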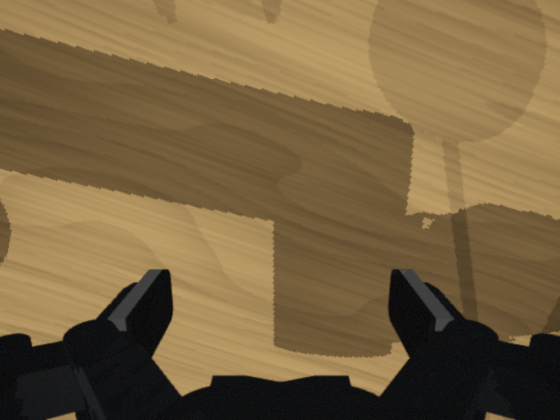

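The top view shows three blue-and-green modules on the red mat at (160,213), (199,196) and (193,241). The look-alikes are orange at (107,187) and (260,252), and pink at (110,228) and (207,290), all off the mat. The fixture is at (303,195), its knob at (304,230), and the shelf at (417,214).

```bash
cat > h.py <<'E'
import numpy as np, cv2
from scipy.spatial.transform import Rotation as R
from workcell import ctrl
def grab(n,save=None):
    f=ctrl.grab_frame(n)
    if save: cv2.imwrite(f"pics/{save}.png",cv2.cvtColor(f["pixels"],cv2.COLOR_RGB2BGR))
    return f
def ray(f,uv,z):
    uv=np.asarray(uv,float).reshape(-1,1,2)
    n=cv2.undistortPoints(uv,f["intrinsics"],np.array(f["distortion"])).reshape(-1,2)
    Rm=cv2.Rodrigues(np.array(f["rvec"],float))[0]; t=np.array(f["tvec"],float).ravel()
    c=-Rm.T@t; d=np.c_[n,np.ones(len(n))]@Rm
    return c+d*((z-c[2])/d[:,2])[:,None]
def proj(f,P):
    return cv2.projectPoints(np.asarray(P,float).reshape(-1,1,3),np.array(f["rvec"],float),np.array(f["tvec"],float),f["intrinsics"],np.array(f["distortion"]))[0].reshape(-1,2)
def down(yaw):  # tool z down, tool x (jaw) along world yaw
    return (R.from_euler('z',yaw)*R.from_euler('x',np.pi)).as_quat()
def blobs(mask,amin=20):
    n,l,s,c=cv2.connectedComponentsWithStats(mask.astype(np.uint8))
    return [(s[i,4],c[i],l==i) for i in range(1,n) if s[i,4]>=amin]
E
python3 - <<'E'
from h import *
f=grab("top"); 
im=cv2.cvtColor(f["pixels"],cv2.COLOR_RGB2BGR)
a=cv2.resize(im[150:260,250:350],None,fx=6,fy=6,interpolation=cv2.INTER_CUBIC)[:600]
cv2.imwrite("pics/b_fix.png",a)
cv2.imwrite("pics/b_mat.png",cv2.resize(im[160:280,90:240],None,fx=5,fy=5,interpolation=cv2.INTER_CUBIC))
cv2.imwrite("pics/b_rack.png",cv2.resize(im[180:250,365:470],None,fx=7,fy=7,interpolation=cv2.INTER_CUBIC))
g=grab("scene"); Im=cv2.cvtColor(g["pixels"],cv2.COLOR_RGB2BGR)
cv2.imwrite("pics/b_s.png",cv2.resize(Im[120:260,140:310],None,fx=4,fy=4,interpolation=cv2.INTER_CUBIC))
hsv=cv2.cvtColor(im,cv2.COLOR_BGR2HSV)
m=(hsv[...,0]>105)&(hsv[...,0]<130)&(hsv[...,1]>150)&(hsv[...,2]>60)
for A,c,_ in blobs(m,12): print("blue",A,c,ray(f,c,0.034)[0])
m=((hsv[...,0]>15)&(hsv[...,0]<35)&(hsv[...,1]>200)&(hsv[...,2]>120))
for A,c,_ in blobs(m,40): print("yel",A,c,ray(f,c,0.05)[0])
for p in [(303,195),(304,230),(417,214)]: print(p,ray(f,p,0.04)[0])
E
```

```text
blue 63 [442.93650794 100.95238095] [ 0.84543642 -0.43447342  0.034     ]
blue 204 [218.01470588 141.16176471] [0.72586511 0.22414214 0.034     ]
blue 68 [197.10294118 196.42647059] [0.56684762 0.28330217 0.034     ]
blue 69 [159.39130435 212.44927536] [0.52178575 0.39112982 0.034     ]
blue 34 [291.35294118 221.17647059] [0.49472313 0.0155741  0.034     ]
blue 73 [192.47945205 240.63013699] [0.44125226 0.29603789 0.034     ]
yel 154 [379.7012987  144.75974026] [ 0.71054966 -0.23823127  0.05      ]
(303, 195) [ 0.56848942 -0.01786227  0.04      ]
(304, 230) [ 0.4693213  -0.01969358  0.04      ]
(417, 214) [ 0.51245154 -0.34385423  0.04      ]
```

View pics/b_fix.png

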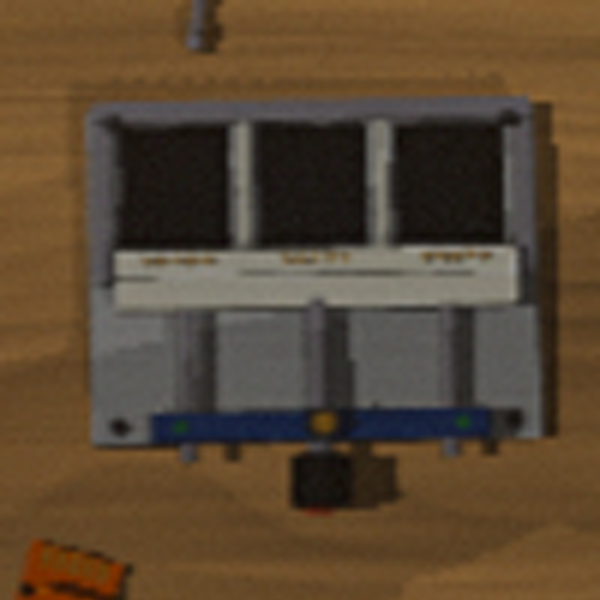

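View pics/b_mat.png

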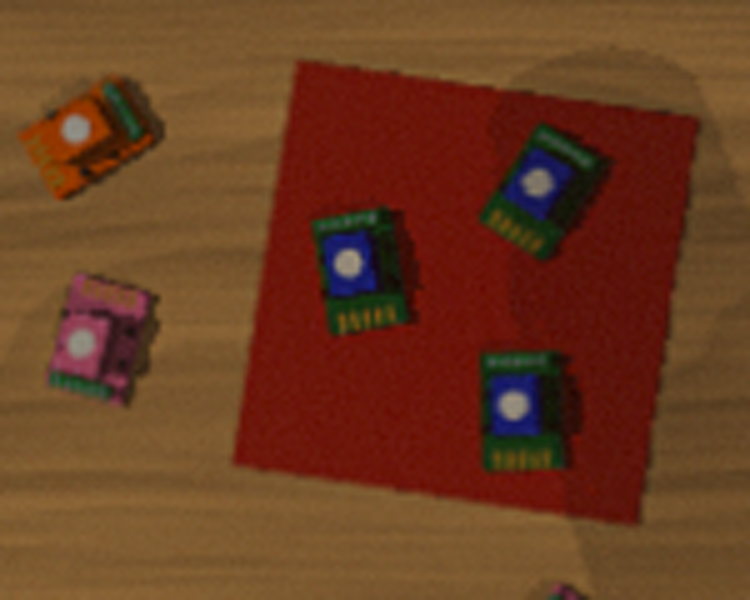

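View pics/b_rack.png

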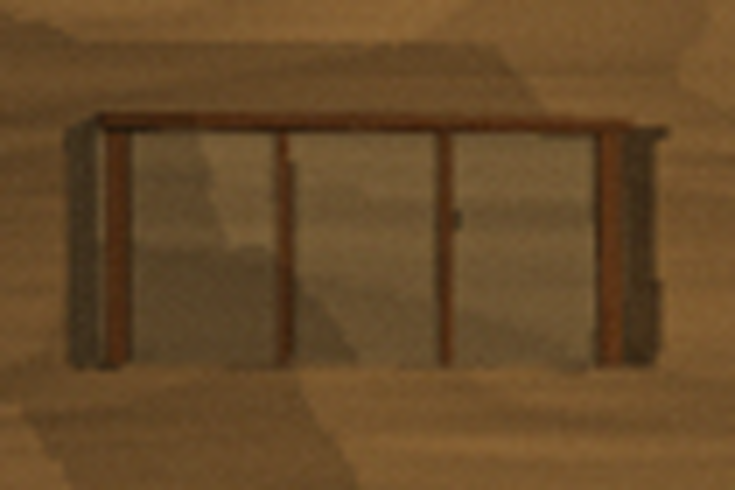

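View pics/b_s.png

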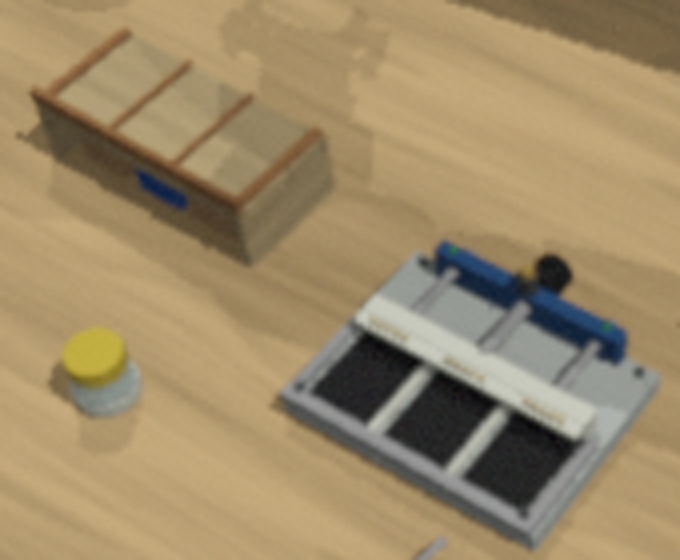

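```bash
python3 - <<'E'
from h import *
f=grab("wrist")
Rm=cv2.Rodrigues(np.array(f["rvec"],float))[0]; c=-Rm.T@np.array(f["tvec"]).ravel()
T=R.from_quat(ctrl.read_ee_rot())
print("cam in tool",T.inv().apply(c-ctrl.read_tool_pos()), "fwd in tool",T.inv().apply(Rm[2]), T.as_matrix())
for y in (np.pi/2,-np.pi/2):
    q=ctrl.solve_ik([0.40,-0.018,0.33],down(y)); print(y,q)
    print(ctrl.solve_ik([0.52,0.39,0.02],down(y)),ctrl.solve_ik([0.52,-0.41,0.02],down(y)))
E
```

```text
cam in tool [-0.0005276  -0.06804013 -0.14167723] fwd in tool [-8.13800100e-04  2.67724092e-01  9.63495277e-01] [[ 3.42692859e-01 -9.39447476e-01 -2.10356115e-04]
 [-9.39447340e-01 -3.42692922e-01  5.06303202e-04]
 [-5.47732817e-04  2.41120005e-05 -9.99999850e-01]]
1.5707963267948966 [-0.04496966  0.00611411 -0.03646977  1.52821244  0.         -0.04496966]
[ 0.64350111  0.57755466 -0.04006626  0.95317541  0.          0.64350111] [-0.66766559  0.5957738  -0.00482974  0.97019279  0.         -0.66766559]
-1.5707963267948966 [-0.04496966  0.00611411 -0.03646977  1.52821244  0.          3.09662299]
[ 0.64350111  0.57755466 -0.04006626  0.95317541  0.         -2.49809154] [-0.66766559  0.5957738  -0.00482974  0.97019279  0.          2.47392706]
```

```bash
python3 - <<'E'
from h import *
q=down(np.pi/2)
ctrl.goto([0.40,-0.018,0.30],q)
print(ctrl.read_clock(), ctrl.read_tool_pos())
f=grab("wrist","c_fix")
import pickle; pickle.dump(f,open("c_fix.pkl","wb"))
ctrl.goto([0.40,-0.30,0.33],q)
print(ctrl.read_clock())
f=grab("wrist","c_rack"); pickle.dump(f,open("c_rack.pkl","wb"))
E
```

```text
2.2083 [ 0.40008352 -0.01845313  0.29990697]
3.35
```

View pics/c_fix.png

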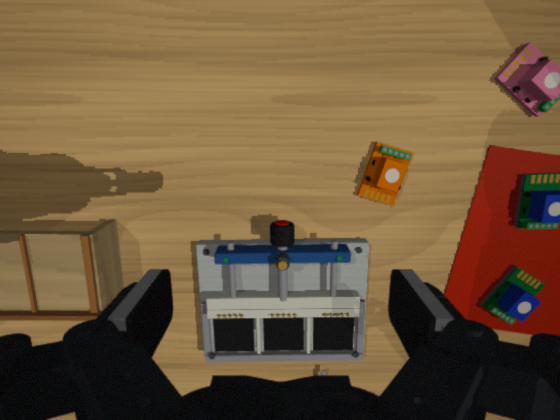

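View pics/c_rack.png

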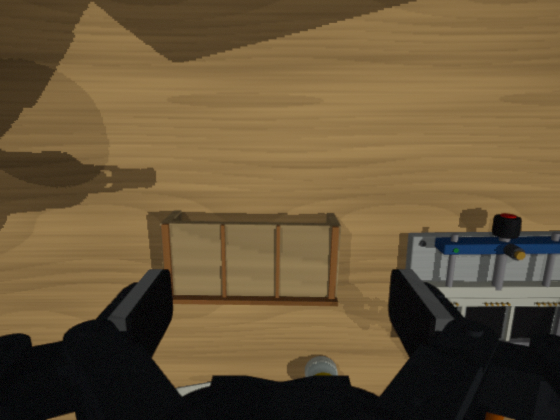

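Fixture in the wrist view: base front corners near (197,241) and (368,240), knob at (283,232). The shelf's strips are near x = 167, 223, 277 and 334. I'll enlarge both views to read the corners precisely.

```bash
python3 - <<'E'
import cv2
a=cv2.imread("pics/c_fix.png"); b=cv2.imread("pics/c_rack.png")
cv2.imwrite("pics/d_fix.png",cv2.resize(a[215:365,190:380],None,fx=4,fy=4,interpolation=cv2.INTER_CUBIC))
cv2.imwrite("pics/d_rack.png",cv2.resize(b[200:310,155:345],None,fx=4,fy=4,interpolation=cv2.INTER_CUBIC))
E
```

```text
(no output)
```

View pics/d_fix.png

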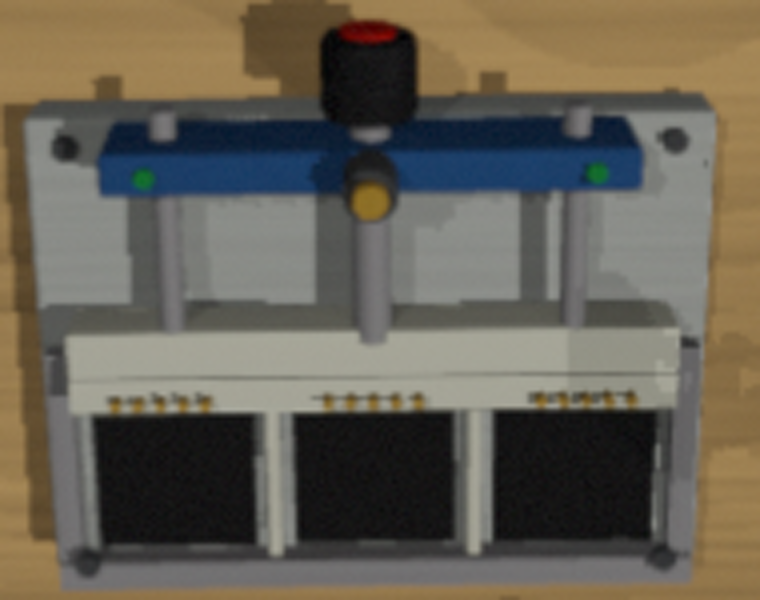

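View pics/d_rack.png

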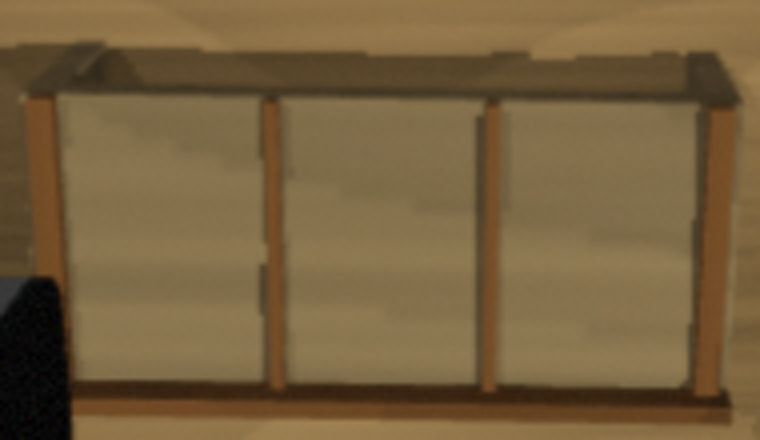

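```bash
cat > fit.py <<'E'
from h import *
def fit(f,pts,off):
    L=[];W=[]
    for u,v,x,y,z in pts:
        L.append((x,y)); W.append(ray(f,(u/4+off[0],v/4+off[1]),z)[0,:2])
    L=np.array(L);W=np.array(W); lc=L.mean(0);wc=W.mean(0); a=L-lc;b=W-wc
    yaw=np.arctan2((a[:,0]*b[:,1]-a[:,1]*b[:,0]).sum(),(a*b).sum())
    c,s=np.cos(yaw),np.sin(yaw); M=np.array([[c,-s],[s,c]]); t=wc-M@lc
    res=W-(L@M.T+t)
    print("t",t,"yaw",yaw,"scale",(np.linalg.norm(b)/np.linalg.norm(a))); print((res*1000).round(1))
    return t,yaw
E
python3 - <<'E'
from fit import *
import pickle
f=pickle.load(open("c_fix.pkl","rb"))
fit(f,[(27,119,-.116,-.108,.02),(714,109,-.116,.108,.02),(103,155,-.116,-.08,.05),(638,147,-.116,.08,.05),(62,587,.046,-.108,.028),(690,580,.046,.108,.028),(276,555,.038,-.033,.025),(475,553,.038,.033,.025)],(190,215))
print("knob red face",ray(f,(368/4+190,33/4+215),.036))
f=pickle.load(open("c_rack.pkl","rb"))
fit(f,[(41,97,-.052,-.101,.065),(271,99,-.052,-.033,.065),(492,100,-.052,.033,.065),(721,105,-.052,.101,.065),(277,388,.042,-.033,.065),(488,390,.042,.033,.065),(708,394,.042,.101,.065)],(155,200))
E
```

```text
t [ 0.60616782 -0.01363125] yaw 0.012118668212713624 scale 0.9877828959456008
[[-0.2  1.9]
 [-0.5 -1.6]
 [-0.   2.5]
 [-0.2 -2.6]
 [ 0.5  3.5]
 [ 0.8 -3.6]
 [-0.2 -0.2]
 [-0.1  0.2]]
knob red face [[ 0.458649   -0.01566062  0.036     ]]
t [ 0.51322198 -0.33432942] yaw -0.015390581080046642 scale 0.9962345455855086
[[ 0.3  1.2]
 [-0.1  0.5]
 [-0.7 -0.4]
 [-0.2 -0.9]
 [ 0.2 -0.1]
 [ 0.  -0.4]
 [ 0.4  0.2]]
```

```bash
python3 - <<'E'
from h import *
f=grab("top")
def mp(t,y,p): 
    c,s=np.cos(y),np.sin(y); return [t[0]+c*p[0]-s*p[1],t[1]+s*p[0]+c*p[1],p[2]]
F=([.6062,-.0136],.0121); K=([.5132,-.3343],-.0154)
for a,P in [((242,122),(.038,.033,.025)),((380,120),(.038,-.033,.025)),((152,443),(-.116,.08,.03)),((323,510),(-.148,0,.036))]:
    q=proj(f,mp(*F,P))[0]; print("fix read",np.array(a)/6+[250,150],"pred",q)
for a,P in [((118,365),(-.052,.101,.065)),((285,365),(-.052,.033,.065)),((446,365),(-.052,-.033,.065)),((611,365),(-.052,-.101,.065)),((283,130),(.042,.033,.065)),((444,131),(.042,-.033,.065))]:
    q=proj(f,mp(*K,P))[0]; print("rack read",np.array(a)/7+[365,180],"pred",q)
E
```

```text
fix read [290.33333333 170.33333333] pred [289.29550129 169.49765349]
fix read [313.33333333 170.        ] pred [312.2115551  169.12201712]
fix read [275.33333333 223.83333333] pred [273.93299033 223.2750617 ]
fix read [303.83333333 235.        ] pred [302.42910437 233.97432696]
rack read [381.85714286 232.14285714] pred [380.79890779 231.54981668]
rack read [405.71428571 232.14285714] pred [404.81944965 231.71245075]
rack read [428.71428571 232.14285714] pred [427.91845586 231.85817823]
rack read [452.28571429 232.14285714] pred [451.45875621 231.99553049]
rack read [405.42857143 198.57142857] pred [404.56558144 198.20420551]
rack read [428.42857143 198.71428571] pred [427.56906591 198.4628381 ]
```

```bash
cat >> h.py <<'E'
F=(np.array([.6057,-.0145]),.0121); K=(np.array([.5128,-.3350]),-.0154)
def mp(FR,x,y,z):
    (t,a)=FR; c,s=np.cos(a),np.sin(a); return [t[0]+c*x-s*y,t[1]+s*x+c*y,z]
E
python3 - <<'E'
from h import *
q=down(np.pi/2+F[1])
ctrl.goto(mp(F,-.135,0,.13),q); ctrl.gripper_to(.055)
ctrl.servo_line(mp(F,-.135,0,.016),.15)
print(ctrl.read_tool_pos(),ctrl.read_force())
ctrl.gripper_to(.0)
print(ctrl.read_grip_width(),ctrl.read_force(),ctrl.read_tool_pos(),ctrl.read_clock())
ctrl.servo_line(mp(F,-.135-.0445,0,.016),.06)
ctrl.pause(.2);print(ctrl.read_force(),ctrl.read_tool_pos())
E
```

```text
[ 0.47121891 -0.01613787  0.01655252] [-0.33886943  0.8914724  -0.36420575]
0.028619529577538393 [-1.07393    -3.10434033  6.3169159 ] [ 0.47140578 -0.01677611  0.0171006 ] 6.4583
[-0.72352666 -5.3243432  11.29645412] [ 0.42676015 -0.01731287  0.01700678]
```

```bash
python3 - <<'E'
from h import *
ctrl.servo_line(mp(F,-.135-.046,0,.016),.03); print(ctrl.read_force(),ctrl.read_tool_pos())
ctrl.gripper_to(.055)
ctrl.servo_line(mp(F,-.181,0,.12),.25)
ctrl.goto([0.40,0.18,0.33],down(np.pi/2))
print(ctrl.read_clock())
f=grab("wrist","e_w"); import pickle; pickle.dump(f,open("e_w.pkl","wb"))
E
```

```text
[ 2.92958701 -5.21281392  7.43773804] [ 0.42640346 -0.01729909  0.01707829]
9.8583
```

View pics/e_w.png

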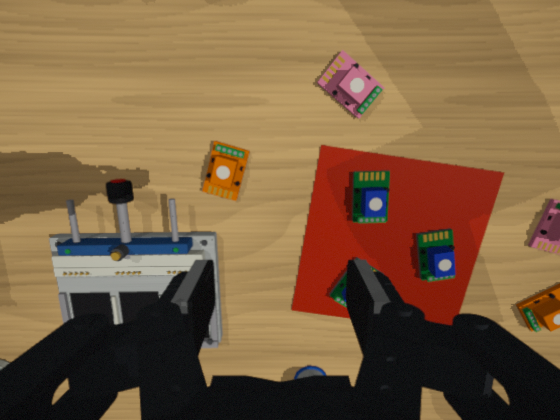

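The slide is out: the knob is at (120,190) with its rods extended. One module, at (355,285), is hidden behind a finger, so I'm moving for a clean view of the mat.

```bash
cat >> h.py <<'E'
def modules(f,z0,verbose=False,roi=None):
    """z0 = underside height of modules. returns list of (x,y,yaw,npx) from white dot on blue relay + gold pads"""
    hsv=cv2.cvtColor(f["pixels"],cv2.COLOR_RGB2HSV); h,s,v=[hsv[...,i].astype(int) for i in range(3)]
    blue=(h>108)&(h<128)&(s>150)&(v>60)
    white=(s<70)&(v>110)
    out=[]
    for A,c,m in blobs(blue,80):
        hull=cv2.convexHull(np.argwhere(m)[:,::-1].astype(np.int32))
        hm=np.zeros(m.shape,np.uint8); cv2.fillConvexPoly(hm,hull,1)
        dot=(hm>0)&white
        if dot.sum()<15 or dot.sum()>A: continue
        ys,xs=np.nonzero(dot); d=np.array([xs.mean(),ys.mean()])
        P=ray(f,d,z0+.032)[0]
        out.append((P,d,A,dot.sum()))
    return out
E
python3 - <<'E'
from h import *
ctrl.goto([0.50,0.33,0.28],down(np.pi/2))
f=grab("wrist","f_w"); import pickle; pickle.dump(f,open("f_w.pkl","wb"))
print(ctrl.read_clock())
for m in modules(f,.002): print(m)
E
```

```text
10.7333
(array([0.44224049, 0.29807943, 0.034     ]), array([249.90909091, 121.90430622]), np.int32(577), np.int64(209))
(array([0.52328143, 0.39288678, 0.034     ]), array([337.89142857, 197.92      ]), np.int32(575), np.int64(175))
(array([0.56830219, 0.28480232, 0.034     ]), array([240.7962963 , 236.68518519]), np.int32(549), np.int64(162))
```

View pics/f_w.png

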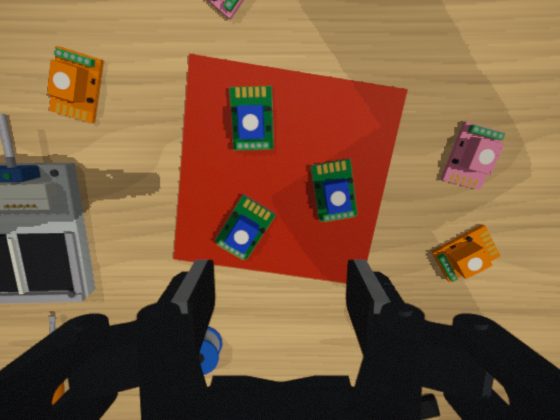

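```bash
cat >> h.py <<'E'
F=(np.array([.6053,-.0155]),.0121); K=(np.array([.5124,-.3356]),-.0154)
WB=np.array([-.0005,-.0015])   # wrist camera bias seen against knob contact and top view
def poses(f,z0,bias=WB,near=60):
    """module centre x,y,yaw for all blue modules"""
    hsv=cv2.cvtColor(f["pixels"],cv2.COLOR_RGB2HSV); h,s,v=[hsv[...,i].astype(int) for i in range(3)]
    gold=(h>14)&(h<32)&(s>120)&(v>70)
    dark=((h>45)&(h<95)&(s>60)).astype(np.uint8)
    green=cv2.dilate(dark,np.ones((5,5),np.uint8))>0
    out=[]
    for P,d,A,n in modules(f,z0):
        H,W=gold.shape; yy,xx=np.mgrid[:H,:W]
        g=gold&green&(np.hypot(xx-d[0],yy-d[1])<near)
        if g.sum()<8: out.append((None,d,0)); continue
        ys,xs=np.nonzero(g); G=ray(f,(xs.mean(),ys.mean()),z0+.0085)[0]
        e=P-G; yaw=np.arctan2(e[1],e[0]); L=np.hypot(e[0],e[1])
        c=P[:2]-.003*np.array([np.cos(yaw),np.sin(yaw)])+bias
        out.append(((c[0],c[1],yaw),d,L*1000))
    return out
E
python3 - <<'E'
from h import *; import pickle
f=pickle.load(open("f_w.pkl","rb"))
for p in poses(f,.002): print(p)
im=cv2.cvtColor(f["pixels"],cv2.COLOR_RGB2BGR)
cv2.imwrite("pics/g_crop.png",cv2.resize(im[70:270,200:370],None,fx=3,fy=3,interpolation=cv2.INTER_CUBIC))
E
```

```text
((np.float64(0.43874151673577605), np.float64(0.29665783380341676), np.float64(-0.02613613124771543)), array([249.90909091, 121.90430622]), np.float64(22.129562368897677))
((np.float64(0.5197856970549322), np.float64(0.3912268747816061), np.float64(0.053325640543124414)), array([337.89142857, 197.92      ]), np.float64(21.01491641067471))
((np.float64(0.5654800288548326), np.float64(0.2852016757443758), np.float64(-0.6855769427089485)), array([240.7962963 , 236.68518519]), np.float64(20.64199674543876))
```

View pics/g_crop.png

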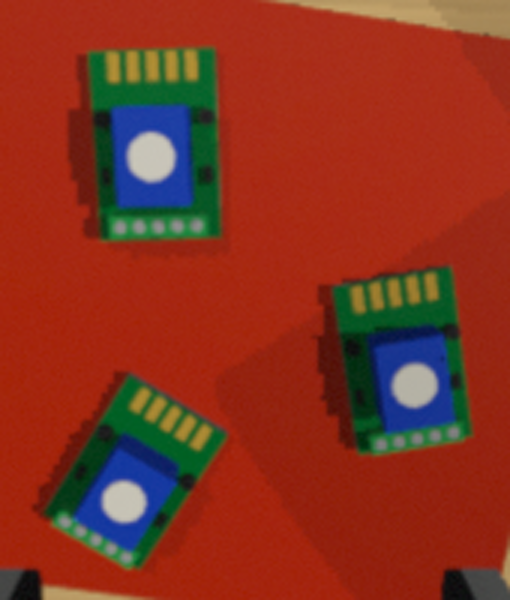

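The gold-to-dot length comes out at 21 mm where it should be 31 mm, so the gold mask is picking up other pixels. I'll fix it before using it.

```bash
python3 - <<'E'
s=open("h.py").read()
s=s.replace("gold=(h>14)&(h<32)&(s>120)&(v>70)","gold=(h>16)&(h<30)&(s>120)&(v>90)")
s=s.replace("        if g.sum()<8:","        gc=cv2.morphologyEx(g.astype(np.uint8),cv2.MORPH_CLOSE,np.ones((7,7),np.uint8)); B=blobs(gc,8)\n        if B: g=g&max(B,key=lambda b:(g&b[2]).sum())[2]\n        if g.sum()<8:")
open("h.py","w").write(s)
E
python3 - <<'E'
from h import *; import pickle
f=pickle.load(open("f_w.pkl","rb"))
for p in poses(f,.002): print(p)
E
```

```text
((np.float64(0.4387409003655953), np.float64(0.29652994556442674), np.float64(0.016497005504120792)), array([249.90909091, 121.90430622]), np.float64(31.487054312214095))
((np.float64(0.5198205056534195), np.float64(0.39090416690094637), np.float64(0.1615717307591706)), array([337.89142857, 197.92      ]), np.float64(30.903470072284705))
((np.float64(0.5653419201949321), np.float64(0.2850190197951541), np.float64(-0.6092278341973822)), array([240.7962963 , 236.68518519]), np.float64(30.817535106356583))
```

```bash
cat >> h.py <<'E'
def pick(x,y,yaw,z0,zs=.10,dx=.003):
    g=[x+dx*np.cos(yaw),y+dx*np.sin(yaw)]; q=down(np.pi/2+yaw)
    ctrl.goto([*g,z0+zs],q); ctrl.gripper_to(.05)
    ctrl.servo_line([*g,z0+.011],.2)
    ctrl.gripper_to(0)
    w=ctrl.read_grip_width(); print("width",w,"F",np.round(ctrl.read_force(),1),"t",ctrl.read_clock())
    ctrl.servo_line([*g,z0+zs],.25)
    return w
def place(FR,x,y,z0,zs=.10,dx=.003):
    q=down(np.pi/2+FR[1])
    ctrl.goto(mp(FR,x+dx,y,z0+zs),q)
    ctrl.servo_line(mp(FR,x+dx,y,z0+.025),.25)
    ctrl.servo_line(mp(FR,x+dx,y,z0+.0115),.05)
    print("F",np.round(ctrl.read_force(),1),"w",ctrl.read_grip_width(),np.round(ctrl.read_tool_pos(),4))
    ctrl.gripper_to(.045)
    ctrl.servo_line(mp(FR,x+dx,y,z0+zs),.3)
E
python3 - <<'E'
from h import *
pick(.5653,.2850,-.609,.002)
place(F,-.003,.066,.020)
ctrl.goto([0.44,0.12,0.30],down(np.pi/2)); f=grab("wrist","h_w"); grab("top","h_t"); print(ctrl.read_clock())
E
```

```text
width 0.025180040868121232 F [-0.7 -0.4  6.8] t 12.6917
F [0.9 0.2 4.6] w 0.024658523095901618 [0.6057 0.0507 0.0326]
16.8833
```

View pics/h_w.png

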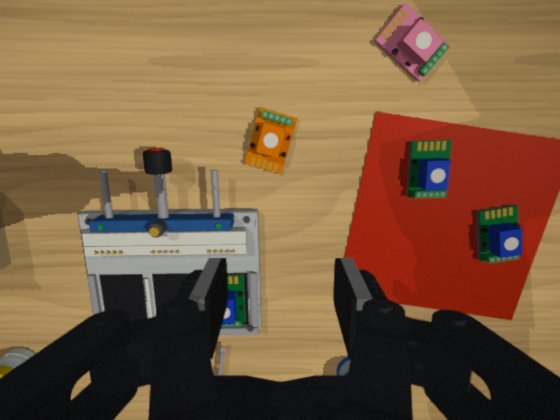

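View pics/h_t.png

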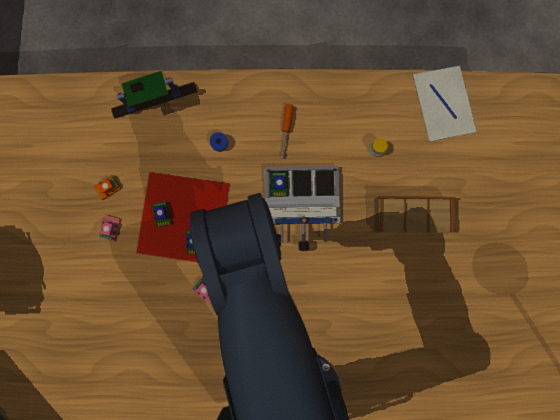

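The module sits in the left lane at (280,183) in the top view. The other two look unmoved, so I'll re-measure from this frame and do the next one.

```bash
python3 - <<'E'
from h import *
for p in poses(grab("wrist"),.002): print(p)
pick(.4387,.2965,.0165,.002)
place(F,-.003,0,.020)
ctrl.goto([0.46,0.33,0.28],down(np.pi/2)); f=grab("wrist","i_w"); print(ctrl.read_clock())
for p in poses(f,.002): print(p)
E
```

```text
((np.float64(0.4387451502387366), np.float64(0.2963177234654108), np.float64(0.05326866826277546)), array([437.94252874, 175.48275862]), np.float64(31.154771433057373))
((np.float64(0.520040547118394), np.float64(0.39075761277142584), np.float64(0.15045206928624455)), array([511.45945946, 243.51351351]), np.float64(31.48941292118415))
((np.float64(0.6136522094789), np.float64(0.05182783259459615), np.float64(-0.17734476009370476)), array([226.69387755, 313.42857143]), np.float64(35.188953970977195))
width 0.02485334693622027 F [-0.6 -0.4  5. ] t 19.125
F [1.  1.  4.9] w 0.024727818844119558 [ 0.6066 -0.0156  0.0327]
24.1583
((np.float64(0.5197418615587733), np.float64(0.39081773768564526), np.float64(0.16538595033883488)), array([336.18867925, 231.91823899]), np.float64(31.187143134101756))
((np.float64(0.6120300879787128), np.float64(0.03704651555936252), np.float64(-0.03506672091954537)), array([ 32.83229814, 306.9378882 ]), np.float64(33.26001069689376))
```

View pics/i_w.png

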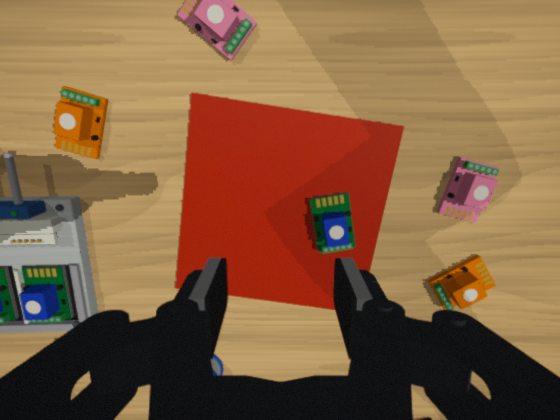

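The last module on the mat is at (336,230), unmoved. I'll pick it and place it in the right lane.

```bash
python3 - <<'E'
from h import *
pick(.5198,.3908,.162,.002)
place(F,-.003,-.066,.020)
ctrl.goto([0.50,-0.02,0.26],down(np.pi/2)); f=grab("wrist","j_w"); print(ctrl.read_clock())
c,s=np.cos(F[1]),np.sin(F[1])
for p,d,L in poses(f,.020):
    if p: e=np.array(p[:2])-F[0]; print(np.round([c*e[0]+s*e[1],-s*e[0]+c*e[1],p[2]-F[1]],4),d,L)
E
```

```text
width 0.02469398350578123 F [ 0.2 -0.7  6.1] t 26.125
F [1.3 0.6 6.6] w 0.024703679217355487 [ 0.6074 -0.0816  0.0327]
30.8417
[-0.0032 -0.0608  0.207 ] [228.27777778 282.72222222] 31.462438734805005
[-0.003  -0.0007  0.0013] [284.66480447 282.32960894] 31.44938852345533
```

View pics/j_w.png

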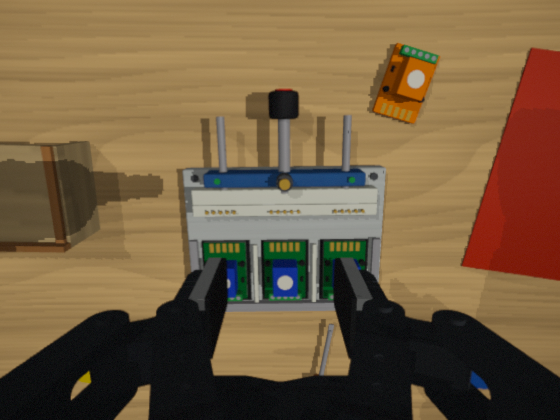

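All three modules lie square in the lanes at (228,270), (285,270) and (343,270), pads towards the bar. Next I'll push the slide home.

```bash
python3 - <<'E'
from h import *
q=down(np.pi/2+F[1])
ctrl.goto(mp(F,-.180,0,.12),q); ctrl.gripper_to(.055)
ctrl.servo_line(mp(F,-.180,0,.016),.2)
ctrl.gripper_to(0); print(ctrl.read_grip_width(),np.round(ctrl.read_force(),1),ctrl.read_tool_pos())
ctrl.servo_line(mp(F,-.136,0,.016),.06); print(np.round(ctrl.read_force(),1),ctrl.read_tool_pos())
ctrl.servo_line(mp(F,-.1335,0,.016),.03); print(np.round(ctrl.read_force(),1),ctrl.read_tool_pos())
ctrl.gripper_to(.055); print(ctrl.read_tool_pos())
f=grab("scene","k_s"); print(ctrl.read_clock())
im=cv2.cvtColor(f["pixels"],cv2.COLOR_RGB2BGR)
cv2.imwrite("pics/k_s4.png",cv2.resize(im[150:260,190:330],None,fx=5,fy=5,interpolation=cv2.INTER_CUBIC))
f=grab("top","k_t"); im=cv2.cvtColor(f["pixels"],cv2.COLOR_RGB2BGR)
cv2.imwrite("pics/k_t6.png",cv2.resize(im[150:250,250:350],None,fx=6,fy=6,interpolation=cv2.INTER_CUBIC))
E
```

```text
0.02851054741100718 [0.2 1.4 7.2] [ 0.42661951 -0.01734911  0.01740375]
[1.  3.2 6.9] [ 0.47097879 -0.01679598  0.017432  ]
[-5.5  1.6 14.8] [ 0.4713941  -0.01679346  0.01736457]
[ 0.47200416 -0.01719156  0.01612803]
34.3583
```

View pics/k_s4.png

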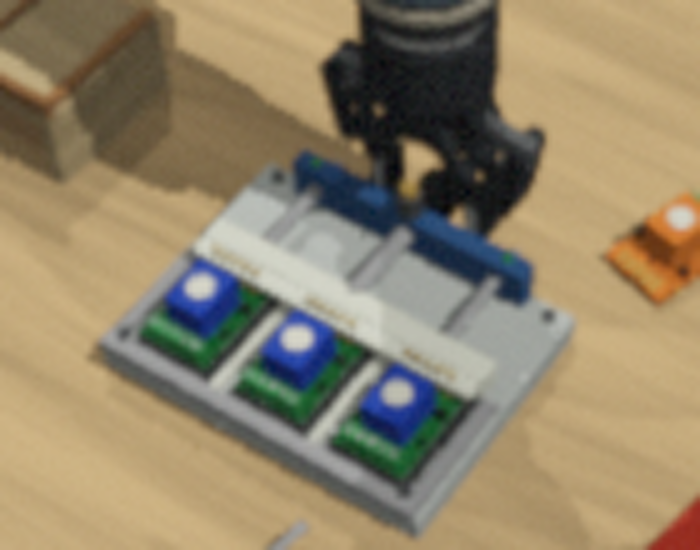

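View pics/k_t6.png

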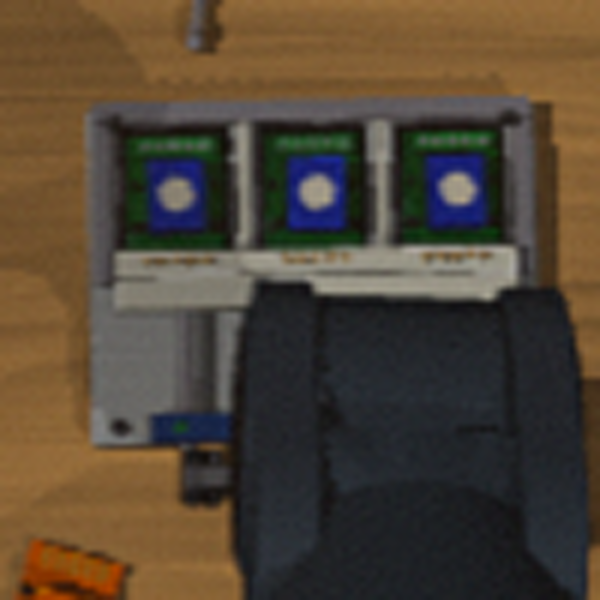

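The bar is back in its home position (rows 248–305 of the crop, as at the start) and covers all the pads. The modules are square. I'll wait, check it again, then pull the slide out.

```bash
python3 - <<'E'
from h import *
ctrl.pause(3.3)
f=grab("top"); im=cv2.cvtColor(f["pixels"],cv2.COLOR_RGB2BGR)
cv2.imwrite("pics/l_t6.png",cv2.resize(im[150:250,250:350],None,fx=6,fy=6,interpolation=cv2.INTER_CUBIC))
E
```

```text
(no output)
```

View pics/l_t6.png

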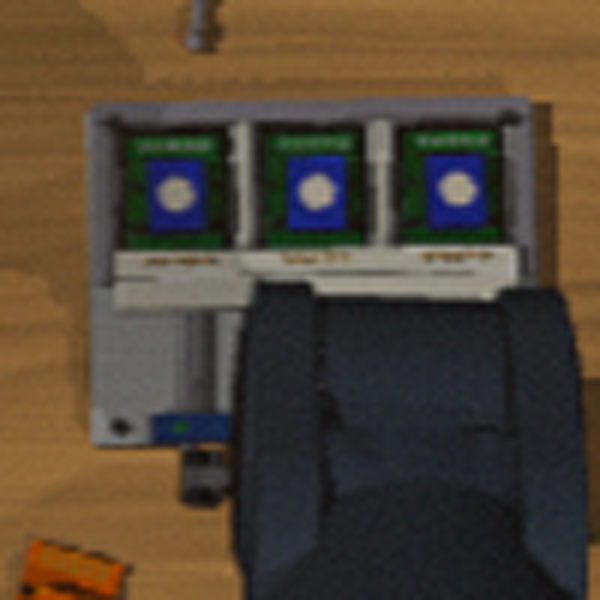

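Nothing changed during the test. Pulling the slide out now.

```bash
python3 - <<'E'
from h import *
ctrl.servo_line(mp(F,-.135,0,.016),.05)
ctrl.gripper_to(0); print(ctrl.read_grip_width(),np.round(ctrl.read_force(),1),ctrl.read_tool_pos())
ctrl.servo_line(mp(F,-.1795,0,.016),.06)
ctrl.servo_line(mp(F,-.1815,0,.016),.03); print(np.round(ctrl.read_force(),1),ctrl.read_tool_pos())
ctrl.pause(.3)
ctrl.gripper_to(.055)
ctrl.servo_line(mp(F,-.1815,0,.12),.25)
ctrl.goto([0.57,-0.02,0.26],down(np.pi/2)); f=grab("wrist","m_w"); print(ctrl.read_clock())
c,s=np.cos(F[1]),np.sin(F[1])
for p,d,L in poses(f,.020):
    if p: e=np.array(p[:2])-F[0]; print(np.round([c*e[0]+s*e[1],-s*e[0]+c*e[1],p[2]-F[1]],4),d,L)
E
```

```text
0.02810256277197912 [-1.5  2.7  5.1] [ 0.47033705 -0.01680969  0.01624865]
[ 9.4  5.3 -3.1] [ 0.42534683 -0.01741366  0.01634323]
41.625
[-0.003  -0.0007  0.0007] [284.69117647 220.66666667] 31.16955438245306
[-0.0028  0.0653 -0.0025] [350.53731343 220.01492537] 31.03035651468824
[ 0.0039 -0.0666  0.    ] [219.435 227.985] 31.037160318194825
```

View pics/m_w.png

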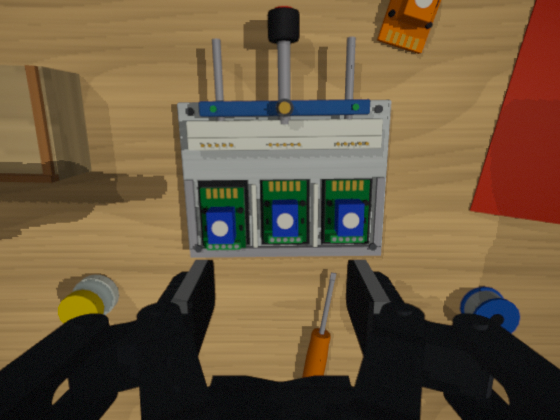

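The slide is fully out. The right-lane module is about 7 mm further back than I placed it, though still square. That was either the disturbance or a pull-back, so I'll pick it from where it is measured now.

```bash
python3 - <<'E'
from h import *
x,y,_=mp(F,.0039,-.0665,0)
pick(x,y,F[1],.020,zs=.15)
place(K,-.003,-.066,.060)
ctrl.goto([0.55,-0.15,0.30],down(np.pi/2)); f=grab("wrist","n_w"); print(ctrl.read_clock())
c,s=np.cos(F[1]),np.sin(F[1])
for p,d,L in poses(f,.020):
    if p: e=np.array(p[:2])-F[0]; print(np.round([c*e[0]+s*e[1],-s*e[0]+c*e[1],p[2]-F[1]],4),d,L)
E
```

```text
width 0.024588680154421377 F [-1.1 -0.7  5.9] t 43.575
F [ 1.9 -0.3  4.8] w 0.024615301663989415 [ 0.5124 -0.4021  0.0727]
48.3583
[-0.0984 -0.4141 -0.0867] [ 11.61328125 143.67578125] 34.28847914613583
[-0.0029 -0.0007 -0.0007] [400.57594937 225.96835443] 31.167883523721045
[-0.0026  0.0652  0.0126] [460.10059172 225.53254438] 31.103040052143843
```

View pics/n_w.png

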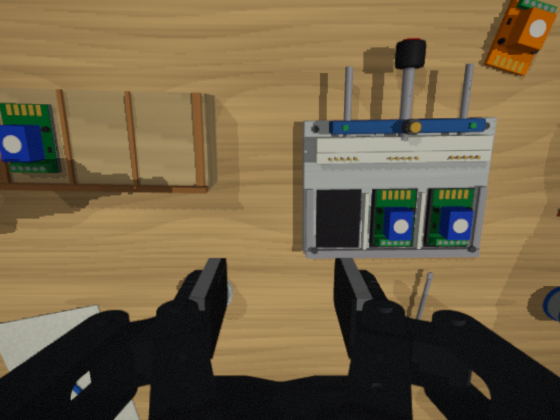

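One module stands in the right bay at (25,140). The other two are still in their lanes at (400,225) and (460,225).

```bash
python3 - <<'E'
from h import *
x,y,_=mp(F,-.003,0,0)
pick(x,y,F[1],.020,zs=.15)
place(K,-.003,0,.060)
c,s=np.cos(F[1]),np.sin(F[1])
ctrl.goto([0.55,-0.08,0.28],down(np.pi/2)); f=grab("wrist","o_w"); print(ctrl.read_clock())
best=None
for p,d,L in poses(f,.020):
    if p:
        e=np.array(p[:2])-F[0]; l=np.array([c*e[0]+s*e[1],-s*e[0]+c*e[1],p[2]-F[1]]); print(l.round(4),d,L)
        if abs(l[0]+.003)<.006 and abs(l[1]-.066)<.004 and abs(l[2])<.06: best=p
if best is not None:
    pick(*best,.020,zs=.15)
    place(K,-.003,.066,.060)
    ctrl.goto([0.47,-0.33,0.32],down(np.pi/2)); f=grab("wrist","p_w"); print(ctrl.read_clock())
    c,s=np.cos(K[1]),np.sin(K[1])
    for p,d,L in poses(f,.060):
        if p: e=np.array(p[:2])-K[0]; print("rack",np.round([c*e[0]+s*e[1],-s*e[0]+c*e[1],p[2]-K[1]],4),d,L)
E
```

```text
width 0.024738979165801932 F [-0.5  0.3  6.1] t 50.5667
F [2.1 0.7 4.8] w 0.024573415869373352 [ 0.5134 -0.336   0.0727]
55.325
[-0.0026  0.0653 -0.0009] [402.95555556 231.17222222] 31.018047503508193
width 0.0247786547498059 F [-0.3 -0.1  6.8] t 57.4833
F [1.3 0.4 4.9] w 0.024480511942045875 [ 0.5145 -0.27    0.0727]
61.8833
rack [-0.003  -0.0671 -0.0171] [211.66483516 219.48351648] 31.108292679580114
rack [-0.003  -0.0012  0.0013] [273.90217391 220.3423913 ] 31.004654120348295
rack [-0.0031  0.0647  0.0013] [335.96174863 221.1147541 ] 30.990767319519875
```

```bash
ls pics | grep p_w
```

```text
p_w.png
```

View pics/p_w.png

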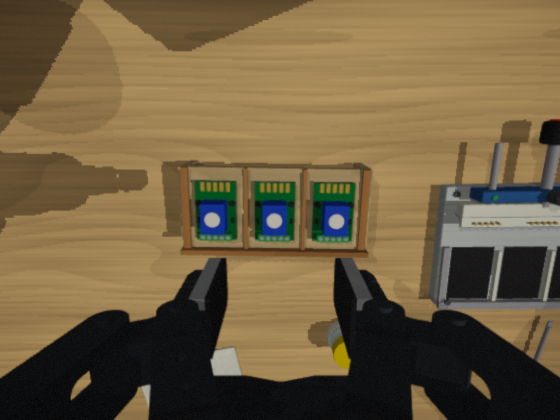

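The three modules stand square in their bays at (214,210), (274,210) and (333,210), and the fixture is empty. Next: push the slide home, retreat and check.

```bash
python3 - <<'E'
from h import *
q=down(np.pi/2+F[1])
ctrl.goto(mp(F,-.180,0,.15),q); ctrl.gripper_to(.055)
ctrl.servo_line(mp(F,-.180,0,.016),.2)
ctrl.gripper_to(0); print(ctrl.read_grip_width(),np.round(ctrl.read_force(),1))
ctrl.servo_line(mp(F,-.136,0,.016),.06)
ctrl.servo_line(mp(F,-.1335,0,.016),.03); print(np.round(ctrl.read_force(),1),ctrl.read_tool_pos())
ctrl.gripper_to(.055)
ctrl.servo_line(mp(F,-.135,0,.15),.2)
ctrl.goto([0.40,-0.2,0.33],down(np.pi/2)); f=grab("wrist","q_w")
ctrl.goto([0.25,-0.25,0.35],down(np.pi/2)); f=grab("top","q_t"); print(ctrl.read_clock())
im=cv2.cvtColor(f["pixels"],cv2.COLOR_RGB2BGR)
cv2.imwrite("pics/q_t3.png",cv2.resize(im[60:290,210:475],None,fx=2.6,fy=2.6,interpolation=cv2.INTER_CUBIC))
E
```

```text
0.028662341667290356 [-1.5  1.9  6.7]
[-6.   1.9 15.2] [ 0.47121149 -0.0167708   0.0172115 ]
68.8
```

View pics/q_w.png

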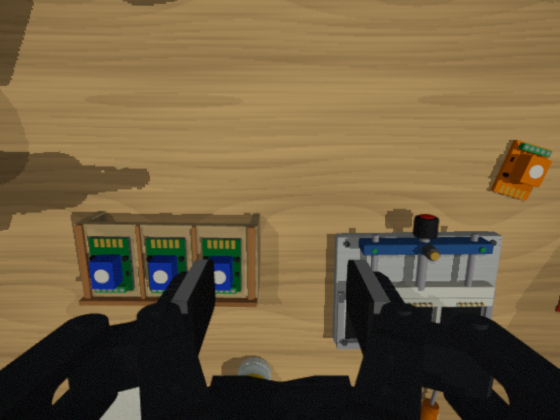

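View pics/q_t3.png

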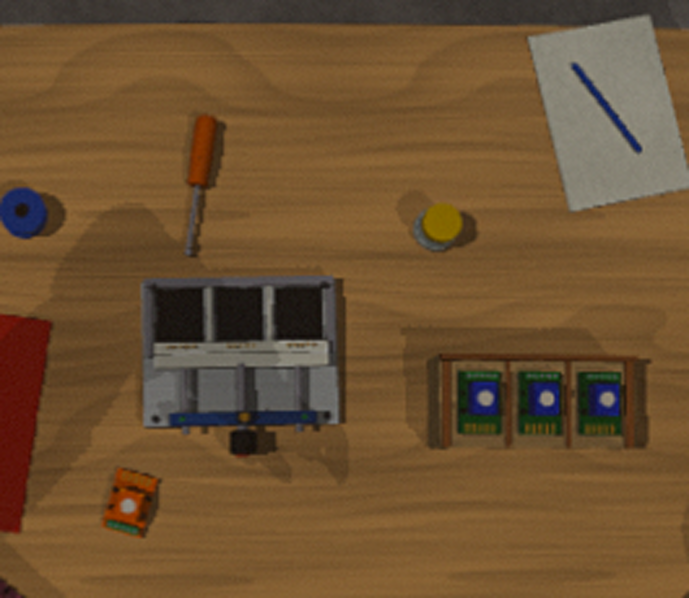

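In the top view the slide is home: the bar's lower edge is at row 200.4, against 200.8 at the start. The modules are in their bays and the reel, jar and screwdriver are where they were. Handing in.

```bash
python3 - <<'E'
from workcell import ctrl
ctrl.pause(.3); ctrl.finish_job(); print(ctrl.read_clock())
E
```

```text
the job is handed in; nothing more can be done
the job is handed in; nothing more can be done
```

The job is done and handed in at about 69 s of the 210 s allowed; the hand-in reports no verdict. I pulled the slide out and laid all three modules in their lanes, pads towards the bar. I then closed the slide for over 3 s, pulled it out, set the modules on the shelf one to a bay, and pushed the empty slide home.

**Last checks:**
- **Modules on the shelf:** they measured x about −3 mm, sideways offsets within 1.3 mm of the bay centres, and angles within 0.02 rad of square. I took these before the final slide push; the pictures after it still showed all three in place.
- **Slide:** the end stop pushed back with 6 N, and the bar's edge was within half a pixel of its starting position in the top view.
- **Other objects:** the solder reel, flux jar and screwdriver look unmoved in the last top view, judged by eye. The orange and pink look-alikes were never touched.

**What disagreed:**
- **Cameras:** the wrist and top cameras differed by about 2 mm in y. I corrected for it using the position where the gripper closed on the knob.
- **Pads mask:** the first mask for the gold pads gave 21 mm where 31 mm was expected, so I fixed it before using it.
- **Right-lane module:** after the test it lay about 7 mm further back than I had placed it, still square and in its lane. I don't know whether this was the announced knock or something else, and I picked it up from its newly measured position.

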